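Put the watch bench tools away

ROBOT

A 6-joint arm with a two-finger parallel gripper is mounted at the origin on the work surface. World frame = base frame: x ahead of the robot, y to its left, z up, the work surface at z = 0. Lengths are in mm, angles in rad, forces in N, time in s.
With the tool pointing down it reaches from about 275 to 1000 mm from the base axis. Payload 8.4 kg.
Tool frame: the origin (TCP) lies on the centre line of the jaws, within the pads' length; the fingertips stand 17 mm ahead of it and the grasp point (between the pads) lies 2 mm behind it (r.tcp_to_tips is the z of the fingertips in the tool frame, in mm); z points along the fingers, y is the direction in which the jaws open and shut (so a half turn about z gives the same grasp; the last joint's range is limited). The gripper opens to 85 mm and grips with 20 to 120 N. Pads are 22 mm wide; open, the fingers measure 114 mm over their backs; the gripper's body (76 mm by 85 mm) begins 54 mm behind the grasp point. The pads swing forward as they close: fully open they stand 13 mm farther back than shut.
Start: joints at [-1.319, 0.353, 1.633, -0, 1.155, -0.002], TCP at [156.926, -604.981, 248.281] pointing down, gripper open.
Joint ranges: [-2.63, 2.63], [-0.92, 2.1], [0.06, 2.66], [-1.3, 4.44], [0, 2.69], [-3.02, 3.02]. Speed limits (rad/s): [2.22, 2.22, 2.79, 3.14, 3.14, 3.14].

INTERFACE

Orientations are given as [roll, pitch, yaw] about the fixed x, y, z axes, in that order (R = Rz(yaw) Ry(pitch) Rx(roll)).
In Python, from rig import r, cams, job gives the robot as it stands.
- The arm moves only by the tool drive_tool, never from a script. Its argument "deltas" is a list of rows, each a list of 4 numbers: the shift along the tool's x, y, z in cm, then the turn about the tool's z in rad. In form: [[x, y, z, roll], ...]. A call has 1 to 12 rows; each row shifts and turns the commanded pose from where the row before left it, along the tool's axes as they then stand; what a row does not reach is not made up. A row lasts 1/12 s, in which the tool goes at most 41.7 mm and 7.16 degrees, less where a joint would pass 70% of its speed; a pose out of reach is approached as far as the arm can. A call with a gripper value outside its range is refused whole. "jaw" is the closure, from 0 (fully open) to 1 (shut), set as the call begins (left out, the last holds). The fingers move at their own pace and stop on an object; "force" is the grip in N (left out, the last holds). Time passes only in rows, so rows that do not move let the fingers close. It gives the time, the measured TCP pose, the force and the opening at its end, in the units of the state.
- r.sense(): the state, without advancing time (a new reading comes with each control period).
- cams.grab_frame(name): name is "scene" or "top"; returns (picture, depth): 420x560x3 uint8, red, green, blue; 420x560 float32, mm along the optical axis (not along the pixel's ray), 0 where there is no reading.
- cams.camera_params(name): a dict with "fx", "fy", "cx", "cy" (pixels), "k1" (the pictures are not rectified: a ray, as slopes to the right and down, at radius r is drawn at 1 + k1 r^2 times it, then the intrinsics apply), "R" (3x3) and "t" (3): a world point X has camera coordinates R X + t. Camera axes: x right, y down, z forward; pixel columns grow to the right and rows downward; lengths in mm; the calibration is good to about 2 mm. A picture is of the moment at which its call begins. camera_params takes no time and is no camera call.
- job.sign_off(): hands the job in, once; it reports no verdict.
The state is a dict: "clock": time; "qpos": joint angles; "qvel": joint speeds; "joint_efforts": joint torques, N m; "eef_pos": TCP position; "tcp_rot": TCP orientation; "contact_force": force on the tool from outside, world axes, zero at the start; "wrist_torque": the same for the moment, N m; "opening": opening from 0.0 (shut) to 1.0 (fully open).
Only numpy, scipy, OpenCV 4.12 (cv2) and the standard library are available. Lean on these libraries where they do the work, as an engineer would, in place of code of your own. Each camera call takes 0.05 s, during which the arm holds its last target. There are 200 camera calls.

TASK

The strap job is finished, so put the two tools away: drop the small hammer lying on the anvil handle-first down through the empty ring of the tool rack so that it hangs by its head, and lay the blue-handled pliers fully home in their own cutout in the tool tray. Leave everything else on the bench where it is.

Things in the scene. Friction and masses are not known exactly. Their poses are not given: they have to be found in the camera images.
- hammer: Small two-faced hammer, 141 mm long, 0.09-0.17 kg. Origin: neck, where the handle enters the middle of the head's underside; own z from handle up through head, y along the head. At the start the neck edge of the head rests on the -x end of the anvil's face, head level across it, both head ends free in the air, and the handle slopes 22 degrees down along the anvil's -x to the bench.
- anvil: Small steel bench anvil, fixed, 45 mm high. Origin: centre of its underside. Flat face 62 x 24 mm (x from -31 to 31 mm) at z = 45 mm; foot 70 x 46 mm, 18 mm high with its step; horn tapering 34 mm further to +x. At the start the hammer's neck lies over x = -28 mm.
- rack: Steel bench rack for hammers, fixed, 350 mm wide. Origin: at bench level under the middle of its cross bar. The bar (along y, 6 mm thick, top at z = 148 mm) stands on two 12 mm posts at y = -160 and +160 mm (ball tops at 161 mm). Three equal rings stand out to -x on 8 mm stems, centres 65 mm in front of the bar at y = -110 (the empty one), 0 and +110 mm.
- ring_free (a point): Centre of the empty ring's mouth, level with its top, 145 mm above the bench; axes as the rack's. The ring lies level: inside diameter 22 mm, outside 32 mm, 8 mm high, open below down to the bench; its stem runs to +x. A hammer hanging properly has its neck here, the head's flat underside on the ring, at any yaw.
- tray: Flat tool tray of hard black foam on a yellow base, fixed, 175 x 150 x 14 mm. Origin: centre of its underside. Cutouts 9 mm deep with a yellow floor at z = 5 mm: one shaped for the pliers and, at y = +45 mm, a straight groove with a screwdriver.
- recess (a point): Point on the yellow floor of the pliers' cutout, 9 mm below the tray's top, that belongs under the pliers' joint; axes as the tray's, nose to +x. From here: nose slot x 17 to 61.5 mm, 19 mm wide; handle pocket x -79.5 to -17 mm, 49 mm wide; between them a cross slot for fingers, 84 mm wide over all, equally deep. Clearance round the pliers 2 to 4 mm.
- pliers: Small flat-nose pliers, rigid, lying flat, 134 mm long, 0.06-0.11 kg. Origin: under the middle of the joint; own x to the nose tip (x = +58 mm), z up. Joint: steel block 24 mm long, 20 mm wide (y), 12 mm high with flat sides, the place to grip. Two jaws in front, 14 mm wide over all; two blue handles behind, 11 mm high, 43 mm wide over all, to x = -76 mm.
- hammer_steel: Bystander: all-steel-faced hammer of the same shape hanging in the rack's middle ring, head about along the rack's x.
- hammer_red: Bystander: red-faced hammer of the same shape hanging in the rack's other end ring, head about along the rack's x.
- screwdriver: Bystander: red screwdriver 118 mm long, 10 mm thick, lying in the tray's groove. Origin: under the middle of its length.
- oil: Bystander: amber oil bottle, 28 mm diameter, 58 mm high, standing.
- loupe: Bystander: black eye loupe, 34 mm diameter, 28 mm high, standing.
- jar: Bystander: clear jar with a steel lid, 52 mm diameter, 55 mm high, standing.
- watch: Bystander: steel watch without strap, 40 mm diameter, 10 mm high, lying face up.
- strap_block: Bystander: blue plastic strap-pin block, 50 x 36 x 22 mm, standing.
- hammer_head (a point): Centre of the hammer's head, 8 mm above the neck along the hammer's z; axes as the hammer's. Steel head 16 mm thick (x) and 16 mm high (z), 56 mm long (y): square middle 36 mm long with flat underside, round flat faces of 16 mm diameter at y = +28 mm (brass) and -28 mm (white). The hammer balances within 25 mm of it.
- hammer_end (a point): Tip of the hammer's wooden handle, 125 mm from the neck. The handle is round, 9 mm thick at the neck, 13 mm over its last 45 mm, rounded at the tip.

How it is judged:
By the outcome, as a careful person would: the job done as asked, in the order asked, and still so for the second after the job is handed in, with the robot touching nothing.
It also fails if it takes over 67 s, if anything falls off the work surface, if the arm or the gripper's body presses on something with over 40 N, if the wrist force passes 120 N, or if a joint passes its speed limit or range.

## Working session

There is one attempt and no reset: what is moved stays moved. The work goes in short steps, Python scripts to look and compute and a tool call to move; the robot and the scene stay as the last step left them, time stands still between calls to the robot, and variables do not carry over. Pictures are saved under pics/ and viewed, about 8 in all and at most 12, crops included, and the job is handed in when it is done.

Besides the shell and the picture viewer there is one more tool, called as name(argument=value, ...), one argument or row to a line, values as JSON. drive_tool: Moves the arm, as the interface text tells. Its arguments: {"type":"object","properties":{"deltas":{"type":"array"},"jaw":{"type":"number"},"force":{"type":"number"}},"required":["deltas"]}

```bash
ls; mkdir -p pics; cat > h.py <<'E'
import numpy as np, cv2
from rig import r, cams, job
def grab(n):
    im,d=cams.grab_frame(n); P=cams.camera_params(n); return im,d,P
def cloud(d,P):
    h,w=d.shape; v,u=np.mgrid[0:h,0:w].astype(np.float64)
    K=np.array([[P['fx'],0,P['cx']],[0,P['fy'],P['cy']],[0,0,1.]])
    p=cv2.undistortPoints(np.stack([u.ravel(),v.ravel()],1)[:,None],K,np.array([P['k1'],0,0,0,0]))[:,0]
    c=np.c_[p,np.ones(len(p))]*d.ravel()[:,None]
    X=(c-np.array(P['t']))@np.array(P['R'])
    return X.reshape(h,w,3)
def rays(uv,P):
    K=np.array([[P['fx'],0,P['cx']],[0,P['fy'],P['cy']],[0,0,1.]])
    p=cv2.undistortPoints(np.array(uv,float).reshape(-1,1,2),K,np.array([P['k1'],0,0,0,0]))[:,0]
    R=np.array(P['R']);return -R.T@np.array(P['t']), np.c_[p,np.ones(len(p))]@R
def onplane(uv,P,z):
    o,d=rays(uv,P); return o+d*((z-o[2])/d[:,2])[:,None]
def save(n,im): cv2.imwrite('pics/'+n,cv2.cvtColor(im,cv2.COLOR_RGB2BGR))
E
python3 - <<'E'
from h import *
for n in('scene','top'):
    im,d,P=grab(n); np.savez(n+'0.npz',im=im,d=d); save(n+'0.png',cv2.resize(im,(784,588)))
    print(n,{k:np.round(v,3).tolist() for k,v in P.items()},(d>0).mean(), (-np.array(P['R']).T@P['t']).round())
print(r.sense())
E
```

```text
pics
scene {'fx': 445.375, 'fy': 445.375, 'cx': 277.649, 'cy': 205.472, 'k1': -0.005, 'R': [[-0.436, 0.9, -0.012], [0.672, 0.316, -0.67], [-0.599, -0.3, -0.742]], 't': [222.14, -286.845, 1459.037]} 0.9960246598639456 [1164.  328.  893.]
top {'fx': 419.144, 'fy': 419.144, 'cx': 276.212, 'cy': 207.149, 'k1': 0.012, 'R': [[-0.088, -0.996, 0.002], [-0.97, 0.086, -0.228], [0.227, -0.022, -0.974]], 't': [63.3, 552.567, 983.902]} 0.9962414965986395 [ 318.   37. 1084.]
{'clock': 0.1, 'qpos': array([-1.31940238e+00,  3.53565887e-01,  1.63405391e+00, -3.85055565e-05,
        1.15518975e+00, -2.40720413e-03]), 'qvel': array([ 5.00690285e-05, -1.51044214e-03, -3.28559537e-04,  3.96378807e-04,
       -2.75437907e-04, -5.31561529e-04]), 'joint_efforts': array([ 7.15470906e-04, -6.06359410e+01, -3.42819357e+01, -3.11258475e-05,
        3.89440553e-03,  4.04929850e-06]), 'eef_pos': array([ 156.8135102 , -604.59571876,  247.64736261]), 'tcp_rot': array([-3.14037568e+00,  3.22792904e-05,  2.53816739e-01]), 'contact_force': array([-0.32980681,  0.25805545,  0.72836312]), 'wrist_torque': array([-0.00943183, -0.03750793,  0.05682339]), 'opening': 0.9989926503115607}
```

View pics/top0.png

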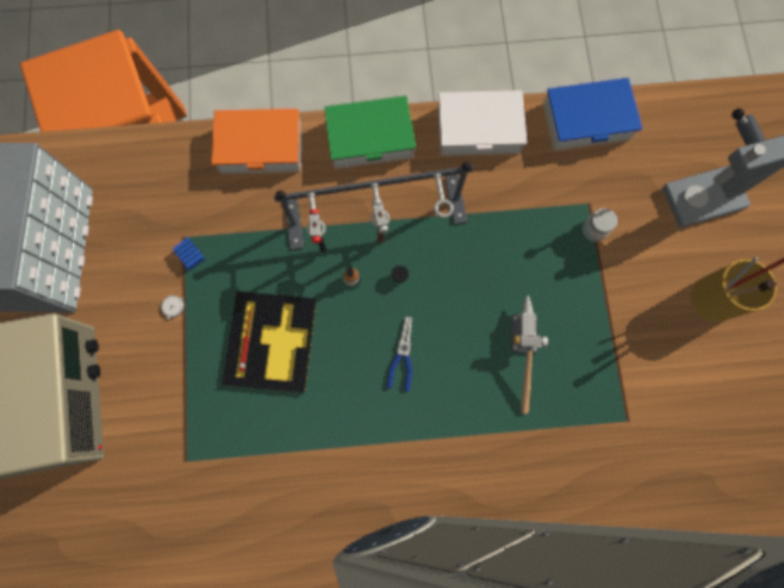

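View pics/scene0.png

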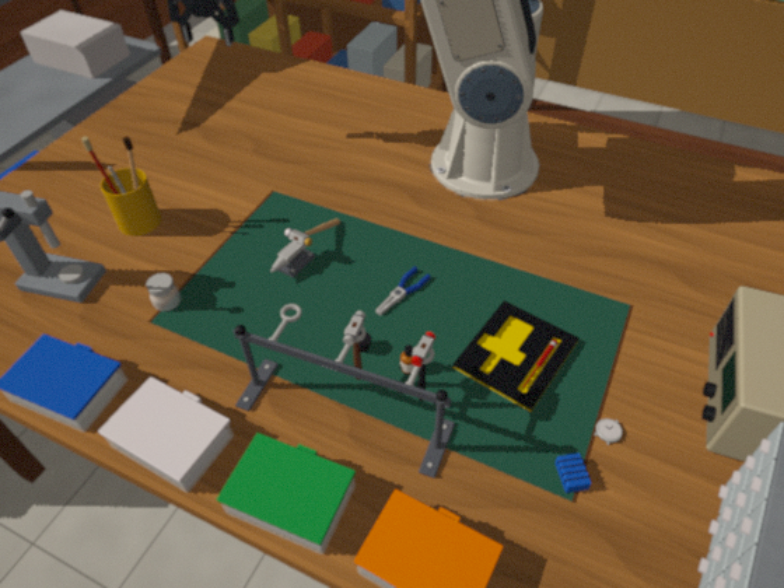

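The top view is roughly x up, y left. In its 784 px picture:
- The anvil with the hammer is at (525,335), with the handle running down to (525,410).
- The pliers are at (402,352), nose up.
- The tray's yellow cutout is at (283,342).
- The empty ring is at (444,208).

The scene view agrees with this.

```bash
python3 - <<'E'
from h import *
S={}
for n in('top','scene'):
    z=np.load(n+'0.npz');im,d=z['im'],z['d'];P=cams.camera_params(n);X=cloud(d,P);S[n]=(im,d,P,X)
    hsv=cv2.cvtColor(im,cv2.COLOR_RGB2HSV);H,Sa,V=[hsv[...,i].astype(int) for i in range(3)]
    roi=(X[...,0]>250)&(X[...,0]<800)&(abs(X[...,1])<500)&(d>0)
    g=roi&(H>70)&(H<95)&(Sa>80)&(V<110)&(abs(X[...,2])<8)
    print(n,'mat z',np.median(X[g][:,2]).round(2),X[g][:,2].std().round(2),g.sum())
    # ring
    m=roi&(X[...,2]>138)&(X[...,2]<152)
    print('z138-152 n',m.sum())
    l,lab,st,ce=cv2.connectedComponentsWithStats(m.astype(np.uint8))
    for i in range(1,l):
        if st[i,4]>15:
            p=X[lab==i]; print(st[i],p.mean(0).round(1),p.min(0).round(1),p.max(0).round(1))
    ye=roi&(H>20)&(H<35)&(Sa>150)&(V>120)
    l,lab,st,ce=cv2.connectedComponentsWithStats(ye.astype(np.uint8))
    for i in range(1,l):
        if st[i,4]>60:
            p=X[lab==i]; print('yel',st[i],p.mean(0).round(1),np.median(p[:,2]).round(1))
    bl=roi&(H>105)&(H<130)&(Sa>120)&(V>50)
    l,lab,st,ce=cv2.connectedComponentsWithStats(bl.astype(np.uint8))
    for i in range(1,l):
        if st[i,4]>40:
            p=X[lab==i]; print('blu',st[i],p.mean(0).round(1),np.median(p[:,2]).round(1))
    br=roi&(H>5)&(H<20)&(Sa>70)&(X[...,2]>4)&(X[...,2]<70)
    l,lab,st,ce=cv2.connectedComponentsWithStats(br.astype(np.uint8))
    for i in range(1,l):
        if st[i,4]>40:
            p=X[lab==i]; print('brown',st[i],p.mean(0).round(1),p.min(0).round(1),p.max(0).round(1))
    hi=roi&(X[...,2]>30)&(X[...,2]<75)&(X[...,1]<-40)
    l,lab,st,ce=cv2.connectedComponentsWithStats(hi.astype(np.uint8))
    for i in range(1,l):
        if st[i,4]>40:
            p=X[lab==i]; print('hi',st[i],p.mean(0).round(1),p.min(0).round(1),p.max(0).round(1))
im,_,_,_=S['top']; im2=S['scene'][0]
a=cv2.resize(im[185:310,140:410],None,fx=2.9,fy=2.9,interpolation=cv2.INTER_CUBIC)
save('crop_top.png',a)
E
```

```text
top mat z 0.68 2.01 39379
z138-152 n 833
[200 119 138  37 726] [716.7   2.4 145.3] [ 655.2 -150.1  138.1] [742.3 183.8 151.7]
[275 151   4   9  19] [664.    4.8 144.5] [653.6   0.8 139.2] [674.8   7.5 148.2]
[265 152   5  11  24] [660.   27.6 144.4] [649.   23.1 138.3] [673.2  31.9 148. ]
[229 158   4  11  28] [652.6 114.6 143.7] [640.9 110.7 138.1] [665.5 118.4 147.8]
[219 160   3   9  20] [654.2 138.4 143.8] [644.  135.7 139.1] [663.7 141.6 147.5]
yel [186 218  33  54 934] [480.3 216.2   4.9] 4.7
blu [124 170  21  22 259] [669.3 379.7  21.1] 21.4
blu [276 253  11  24  92] [419.   15.9   9.6] 10.2
blu [289 255   5  24  88] [411.  -11.1   9.6] 9.8
brown [246 192  10  10  68] [593.8  76.6  40.7] [584.7  65.4  29.1] [609.2  89.6  60.4]
brown [170 220  10  37  87] [508.8 279.    9.4] [463.9 267.9   4.1] [556.2 293.9  16.9]
brown [373 250   7  45 177] [ 371.1 -218.8   29.7] [ 323.7 -229.     8.8] [ 428.2 -209.1   54.2]
hi [420 149  21  20 305] [ 653.1 -395.6   52. ] [ 632.4 -422.3   30. ] [ 677.9 -373.9   59.8]
hi [367 212  24  65 529] [ 453.2 -229.7   48.5] [ 366.9 -258.5   30.4] [ 527.
[... 422 characters left out ...]
5 191  13  14  65] [408.9  -9.5  11. ] 11.6
blu [289 196  18  14  80] [419.4  17.6  10.8] 11.3
blu [397 324  25  28 491] [675.  382.9  20.9] 22.7
brown [218 157  25  11  80] [ 371.8 -215.9   30.8] [ 323.5 -224.5    8.9] [ 423.7 -205.8   53.8]
brown [374 244  22  31  89] [494.5 279.7  11.4] [444.6 269.2   4. ] [549.1 292.8  19.6]
brown [286 251   9  10  64] [605.3  77.9  38.9] [594.   66.   27.8] [611.8  89.1  55.6]
hi [193 160  41  34 420] [ 459.7 -227.9   48.7] [ 363.1 -257.5   30.2] [ 528.7 -200.5   69.4]
hi [104 195  22  21 326] [ 659.6 -393.4   50.6] [ 632.9 -422.5   30. ] [ 680.8 -375.1   60.7]
hi [176 258   8  14  63] [ 742.4 -134.2   52.2] [ 734.5 -140.6   30.1] [ 746.2 -130.6   73.9]
```

View pics/crop_top.png

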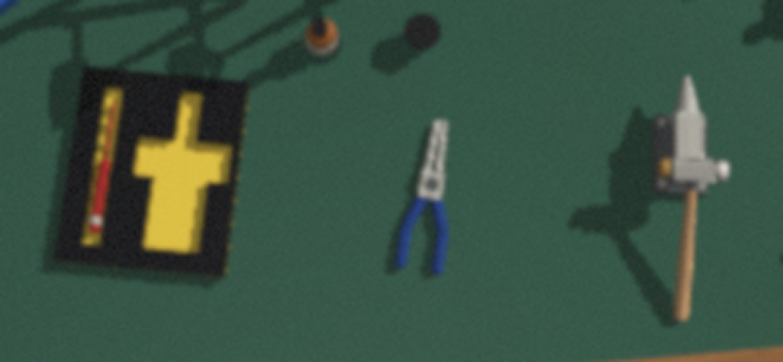

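Crop (2.9x, offset (140,185)):
- The hammer's head lies across the anvil from brass (665,168) to white (722,168), with the handle tip at (683,318).
- The pliers' nose is at (440,122), the joint at (431,185) and the handle ends at (402,268) and (438,272).
- The cutout's nose end is at (192,95) and its handle end at about y=252.

```bash
cat > meas.py <<'E'
from h import *
from scipy.optimize import least_squares
def axisfit(p):
    c=p.mean(0);u,s,v=np.linalg.svd(p-c);return c,v[0]
def circ(p):
    f=least_squares(lambda q:np.hypot(p[:,0]-q[0],p[:,1]-q[1])-q[2],[*p.mean(0)[:2],13],loss='soft_l1')
    return f.x
for n in('top','scene'):
    z=np.load(n+'0.npz');im,d=z['im'],z['d'];P=cams.camera_params(n);X=cloud(d,P)
    hsv=cv2.cvtColor(im,cv2.COLOR_RGB2HSV);H,Sa,V=[hsv[...,i].astype(int) for i in range(3)]
    uvs=np.stack(np.meshgrid(np.arange(560),np.arange(420)),-1).astype(float)
    print('==',n)
    # ring + bar
    PL=onplane(uvs.reshape(-1,2),P,145).reshape(420,560,3)
    m=(abs(X[...,2]-145)<9)&(d>0)&(X[...,0]<695)&(X[...,0]>635)&(X[...,1]<-60)&(X[...,1]>-150)&(X[...,2]>132)
    print('ring px',m.sum(),'circle',circ(PL[m]).round(1),'bbox',PL[m].min(0).round(1),PL[m].max(0).round(1),'zmed',np.median(X[m][:,2]).round(1))
    b=(abs(X[...,2]-147)<6)&(X[...,0]>700)&(X[...,0]<760)&(X[...,1]>-140)&(X[...,1]<170)
    c,v=axisfit(X[b]); print('bar',c.round(1),v.round(3))
    # hammer handle
    br=(H>5)&(H<20)&(Sa>70)&(X[...,2]>6)&(X[...,2]<58)&(X[...,0]<432)&(X[...,0]>300)&(abs(X[...,1]+218)<25)&(d>0)
    c,v=axisfit(X[br]); v=v*np.sign(v[0]); print('handle',c.round(1),v.round(3),'yaw',np.degrees(np.arctan2(v[1],v[0])).round(1),'pitch',np.degrees(np.arcsin(v[2])).round(1),'tip x',X[br][:,0].min().round(1))
    hd=(X[...,2]>52)&(X[...,2]<75)&(X[...,0]>400)&(X[...,0]<470)&(abs(X[...,1]+228)<45)
    p=X[hd]; print('head',len(p),p.mean(0).round(1),p.min(0).round(1),p.max(0).round(1))
    c,v=axisfit(p[:,:2]);print(' head axis',c.round(1),v.round(3))
    # pliers
    pm=(X[...,2]>5)&(X[...,2]<20)&(X[...,0]>350)&(X[...,0]<540)&(abs(X[...,1]-0)<45)&(d>0)
    l,lab,st,_=cv2.connectedComponentsWithStats(pm.astype(np.uint8));i=1+np.argmax(st[1:,4]);pm=lab==i
    Q=onplane(uvs[pm],P,11)[:,:2]; c,v=axisfit(Q);v=v*np.sign(v[0]);s=(Q-c)@v;w=np.array([-v[1],v[0]]);t=(Q-c)@w
    print('pliers n',len(Q),c.round(1),'yaw',np.degrees(np.arctan2(v[1],v[0])).round(1),'s',s.min().round(1),s.max().round(1))
    for a in np.arange(-80,80,10):
        k=(s>=a)&(s<a+10)
        if k.sum(): print('   ',a,k.sum(),t[k].min().round(1),t[k].max().round(1),t[k].mean().round(1))
    # yellow cutout
    ye=(H>18)&(H<36)&(Sa>120)&(V>60)&(X[...,2]<14)&(X[...,0]>380)&(X[...,0]<580)&(X[...,1]>150)&(X[...,1]<300)
    l,lab,st,_=cv2.connectedComponentsWithStats(ye.astype(np.uint8));i=1+np.argmax(st[1:,4]);ym=lab==i
    Q=onplane(uvs[ym],P,5)[:,:2];print('yellow n',len(Q),Q.mean(0).round(1),'minAreaRect',cv2.minAreaRect(Q.astype(np.float32)))
    bk=(V<55)&(Sa<120)&(X[...,2]>9)&(X[...,2]<20)&(X[...,0]>370)&(X[...,0]<600)&(X[...,1]>150)&(X[...,1]<340)|ym
    bk=cv2.morphologyEx(bk.astype(np.uint8),cv2.MORPH_OPEN,np.ones((3,3)))
    l,lab,st,_=cv2.connectedComponentsWithStats(bk);i=1+np.argmax(st[1:,4])
    Q=onplane(uvs[lab==i],P,14)[:,:2];print('tray',cv2.minAreaRect(Q.astype(np.float32)))
E
python3 meas.py
```

```text
== top
ring px 100 circle [671.  -92.5  14. ] bbox [ 654.6 -107.7  145. ] [695.4 -76.4 145. ] zmed 144.4
bar [724.8  11.6 146.4] [-0.06   0.998  0.   ]
handle [ 371.1 -218.8   29.7] [ 0.92  -0.128  0.369] yaw -7.9 pitch 21.7 tip x 323.7
head 176 [ 442.5 -228.9   61.1] [ 421.3 -258.5   52. ] [ 454.4 -201.5   69.4]
 head axis [ 442.5 -228.9] [-0.128 -0.992]
pliers n 342 [439.5  -4.5] yaw -14.3 s -58.3 75.1
    -60 26 -19.9 19.1 0.0
    -50 30 -20.9 20.7 1.0
    -40 27 -20.1 19.8 0.3
    -30 29 -21.1 20.6 -0.9
    -20 34 -19.6 19.3 -0.0
    -10 33 -15.6 15.5 -0.4
    0 31 -11.5 12.0 -0.3
    10 30 -10.0 9.4 0.1
    20 30 -9.8 10.2 0.5
    30 17 -6.8 7.1 0.1
    40 16 -6.6 6.5 -0.0
    50 16 -6.2 5.2 -0.8
    60 15 -4.7 5.6 0.2
    70 8 -3.1 5.0 1.0
yellow n 1081 [481.7 214.6] minAreaRect ((489.51898193359375, 214.19668579101562), (86.68920135498047, 144.46522521972656), 79.65904998779297)
tray ((491.79486083984375, 236.83303833007812), (148.15672302246094, 175.05331420898438), 79.5787124633789)
== scene
ring px 117 circle [672.6 -90.9  13.9] bbox [ 655.  -107.9  145. ] [694.9 -73.9 145.
[... 242 characters left out ...]
 -226.5] [0.118 0.993]
pliers n 336 [446.6  -3.6] yaw -13.7 s -65.6 71.4
    -70 11 -22.2 17.3 -3.4
    -60 25 -22.0 21.9 -0.6
    -50 24 -23.5 20.0 -2.0
    -40 24 -21.0 24.6 3.2
    -30 30 -20.5 26.7 1.9
    -20 28 -18.0 16.5 0.3
    -10 32 -19.7 19.0 0.9
    0 27 -12.8 12.8 -1.1
    10 27 -14.3 11.2 -1.3
    20 23 -9.8 11.5 -0.2
    30 21 -9.3 11.9 -0.1
    40 24 -8.9 16.3 1.2
    50 22 -8.6 14.3 0.3
    60 16 -12.1 4.5 -2.4
    70 2 -1.5 4.7 1.6
yellow n 838 [476.1 213. ] minAreaRect ((482.015380859375, 210.9119873046875), (84.11882019042969, 139.17098999023438), 82.51982116699219)
tray ((487.7196960449219, 218.40762329101562), (113.98465728759766, 178.71592712402344), 81.20465087890625)
```

```bash
cat >> h.py <<'E'
def go(x,y,z,yaw):
    s=r.sense(); p=s['eef_pos']; y0=s['tcp_rot'][2]; d=np.array([x,y,z])-p
    c,n=np.cos(yaw),np.sin(yaw)
    print('clock',round(s['clock'],2),'pos',p.round(1),'rot',s['tcp_rot'].round(3),'F',s['contact_force'].round(1),'open',round(s['opening'],3))
    print('roll',round(-(yaw-y0),3),'then cm x,y,z',np.round([(c*d[0]+n*d[1])/10,(n*d[0]-c*d[1])/10,-d[2]/10],2))
E
python3 - <<'E'
from h import *
import re
src=open('meas.py').read()
from scipy.optimize import least_squares
for n in('top','scene'):
    z=np.load(n+'0.npz');im,d=z['im'],z['d'];P=cams.camera_params(n);X=cloud(d,P)
    uvs=np.stack(np.meshgrid(np.arange(560),np.arange(420)),-1).astype(float)
    PL=onplane(uvs.reshape(-1,2),P,143).reshape(420,560,3)
    m=(abs(X[...,2]-145)<12)&(d>0)&(PL[...,0]<683)&(PL[...,0]>635)&(PL[...,1]<-60)&(PL[...,1]>-150)
    p=PL[m][:,:2]
    f=least_squares(lambda q:np.hypot(p[:,0]-q[0],p[:,1]-q[1])-q[2],[668,-92,13.5],loss='soft_l1').x
    ang=np.arctan2(*(p-f[:2]).T[::-1]); 
    print(n,f.round(1),len(p),p.min(0).round(1),p.max(0).round(1))
print(r.tcp_to_tips)
go(446,-229,150,-0.133)
E
```

```text
top [670.4 -92.9  13.3] 77 [ 655.3 -108.1] [682.9 -76.6]
scene [669.9 -92.3  13.2] 96 [ 653.6 -109.1] [682.8 -75. ]
17.0
clock 0.1 pos [ 156.8 -604.6  247.6] rot [-3.14   0.     0.254] F [-0.3  0.3  0.7] open 0.999
roll 0.387 then cm x,y,z [ 23.68 -41.06   9.76]
```

drive_tool(
  deltas=[
    [0,0,0,0.097],
    [0,0,0,0.097],
    [0,0,0,0.097],
    [0,0,0,0.096],
    [1.5,-2.5,0,0],
    [1.5,-2.5,0,0],
    [1.5,-2.5,0,0],
    [1.5,-2.5,0,0],
    [1.5,-2.5,0,0],
    [1.5,-2.5,0,0],
    [1.5,-2.5,0,0],
    [1.5,-2.5,0,0],
  ],
  jaw=0,
  force=20,
)

```text
clock: 1.1
eef_pos: [302.9, -421.3, 248.1]
tcp_rot: [-3.141, 0.0, -0.133]
contact_force: [0.1, -0.2, -0.3]
opening: 1.003
```

drive_tool(
  deltas=[
    [1.5,-2.5,0,0],
    [1.5,-2.5,0,0],
    [1.5,-2.5,0,0],
    [1.5,-2.5,0,0],
    [1.5,-2.5,0,0],
    [1.5,-2.5,1,0],
    [1.5,-2.5,2,0],
    [1.2,-2.5,3,0],
    [0,-1,3,0],
    [0,0,0.8,0],
    [0,0,0,0],
  ],
)

```text
clock: 2.02
eef_pos: [444.7, -228.9, 148.1]
tcp_rot: [-3.14, 0.005, -0.132]
contact_force: [-1.0, -0.7, 0.1]
opening: 1.002
```

```bash
python3 - <<'E'
from h import *
go(446,-229,51,-0.133)
E
```

```text
clock 2.02 pos [ 444.7 -228.9  148.1] rot [-3.14   0.005 -0.132] F [-1.  -0.7  0.1] open 1.002
roll 0.001 then cm x,y,z [ 0.13 -0.01  9.71]
```

drive_tool(
  deltas=[
    [0.15,0,1.5,0],
    [0,0,2,0],
    [0,0,2,0],
    [0,0,2,0],
    [0,0,1,0],
    [0,0,0.8,0],
    [0,0,0.4,0],
    [0,0,0,0],
    [0,0,0,0],
  ],
)

```text
clock: 2.77
eef_pos: [448.2, -230.8, 54.0]
tcp_rot: [3.141, -0.001, -0.134]
contact_force: [0.0, 0.2, -1.0]
opening: 1.002
```

drive_tool(
  deltas=[
    [0,0,0,0],
    [0,0,0,0],
    [0,0,0,0],
    [0,0,0,0],
    [0,0,0,0],
    [0,0,0,0],
    [0,0,0,0],
    [0,0,0,0],
  ],
  jaw=1,
  force=20,
)

```text
clock: 3.43
eef_pos: [448.1, -230.4, 53.9]
tcp_rot: [3.141, -0.001, -0.133]
contact_force: [-0.3, 0.7, 6.7]
opening: 0.65
```

```bash
python3 - <<'E'
from h import *
im,d,P=grab('scene'); im2,d2,P2=grab('top')
a=cv2.resize(im[100:230,150:290],(560,520),interpolation=cv2.INTER_CUBIC)
save('g1.png',a)
go(446,-229,51,-0.133)
E
```

```text
clock 3.53 pos [ 448.1 -230.4   53.9] rot [ 3.141e+00 -1.000e-03 -1.330e-01] F [-0.   0.5  7.1] open 0.648
roll -0.0 then cm x,y,z [-0.23 -0.11  0.29]
```

View pics/g1.png

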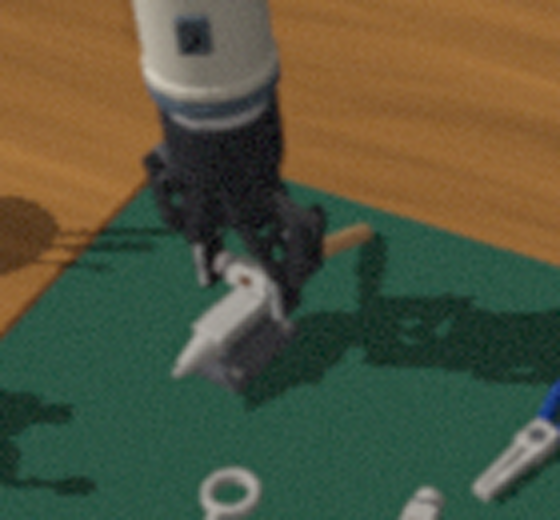

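The jaws stopped on the head ends at opening 0.65, about 55 mm. The crop shows a finger at each side of the head, near (205,260) and (290,250). I'll lift and check whether the handle swings down.

drive_tool(
  deltas=[
    [0,0,-0.5,0],
    [0,0,-1,0],
    [0,0,-1.5,0],
    [0,0,-2,0],
    [0,0,-2.5,0],
    [0,0,-2.5,0],
    [0,0,-2.5,0],
    [0,0,-2.5,0],
    [0,0,-2.5,0],
    [0,0,-1.5,0],
    [0,0,0,0],
    [0,0,0,0],
  ],
)

```text
clock: 4.53
eef_pos: [447.9, -230.3, 244.0]
tcp_rot: [3.141, -0.002, -0.133]
contact_force: [-0.4, -0.6, -2.4]
opening: 0.651
```

```bash
python3 - <<'E'
from h import *
im,d,P=grab('scene'); im2,d2,P2=grab('top')
a=cv2.resize(im[60:230,150:310],(500,530),interpolation=cv2.INTER_CUBIC)
b=cv2.resize(im2[180:350,320:440],(290,530))
save('g2.png',np.hstack([a,b[:, :290]]))
go(446,-229,51,-0.133)
E
```

```text
clock 4.63 pos [ 447.  -229.9  242.2] rot [-3.141e+00  2.000e-03 -1.330e-01] F [-0.2  0.  -2.4] open 0.648
roll -0.0 then cm x,y,z [-0.11 -0.07 19.12]
```

View pics/g2.png

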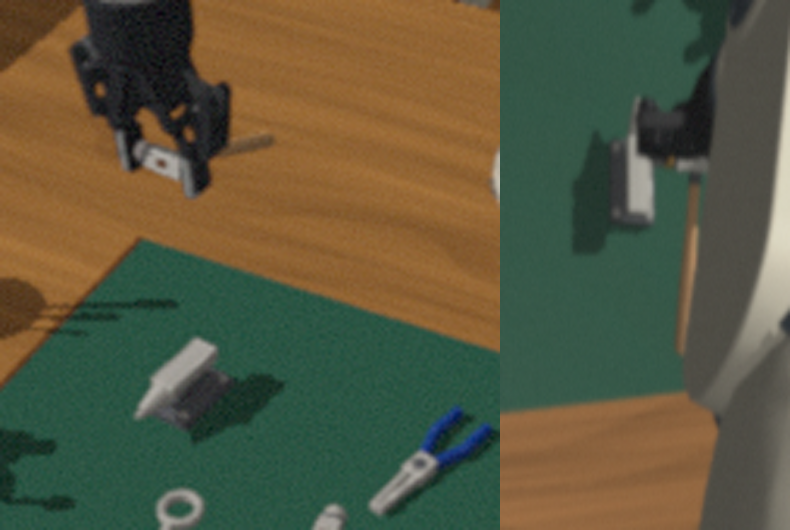

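The head is held and lifted, but the handle still slopes about as before: friction holds it, with the handle toward (265,140) in the left panel. I'll use the fixed ring to turn it. First a half turn so the handle points to +x, then the handle goes under the ring's front edge. Raising the tool there levers the handle down.

drive_tool(
  deltas=[
    [0,0,0,-0.119],
    [0,0,0,-0.119],
    [0,0,0,-0.119],
    [0,0,0,-0.119],
    [0,0,0,-0.119],
    [0,0,0,-0.119],
    [0,0,0,-0.119],
    [0,0,0,-0.119],
    [0,0,0,-0.119],
    [0,0,0,-0.119],
    [0,0,0,-0.119],
    [0,0,0,-0.119],
  ],
)

```text
clock: 5.63
eef_pos: [446.9, -229.8, 241.5]
tcp_rot: [-3.138, -0.001, 1.301]
contact_force: [-0.6, 0.8, -1.2]
opening: 0.65
```

drive_tool(
  deltas=[
    [0,0,0,-0.119],
    [0,0,0,-0.119],
    [0,0,0,-0.119],
    [0,0,0,-0.119],
    [0,0,0,-0.119],
    [0,0,0,-0.119],
    [0,0,0,-0.119],
    [0,0,0,-0.119],
    [0,0,0,-0.119],
    [0,0,0,-0.119],
    [0,0,0,-0.119],
    [0,0,0,-0.119],
  ],
)

```text
clock: 6.63
eef_pos: [446.8, -229.8, 241.5]
tcp_rot: [3.141, -0.003, 2.729]
contact_force: [-0.0, -0.5, -2.2]
opening: 0.652
```

drive_tool(
  deltas=[
    [0,0,0,-0.119],
    [0,0,0,-0.119],
    [0,0,0,-0.119],
    [0,0,0,-0.119],
    [0,0,0,0],
    [0,0,0,0],
  ],
)

```text
clock: 7.13
eef_pos: [447.1, -229.9, 242.0]
tcp_rot: [3.14, -0.002, -3.088]
contact_force: [-0.0, -0.6, -1.5]
opening: 0.651
```

```bash
python3 - <<'E'
from h import *
im,d,P=grab('scene'); np.savez('s3.npz',im=im,d=d)
X=cloud(d,P)
hsv=cv2.cvtColor(im,cv2.COLOR_RGB2HSV);H,Sa,V=[hsv[...,i].astype(int) for i in range(3)]
m=(H>3)&(H<22)&(Sa>60)&(X[...,2]>120)&(X[...,2]<300)&(X[...,0]>380)&(X[...,0]<640)&(abs(X[...,1]+225)<60)&(d>0)
p=X[m];print(len(p));c=p.mean(0);v=np.linalg.svd(p-c)[2][0];v*=np.sign(v[0]);print(c.round(1),v.round(3),p.min(0).round(),p.max(0).round())
go(560,-99,240,np.pi+0.061)
E
```

```text
393
[ 496.2 -226.   238. ] [ 0.848  0.027 -0.53 ] [ 429. -285.  192.] [ 576. -169.  300.]
clock 7.18 pos [ 447.2 -230.   242.3] rot [ 3.141e+00 -2.000e-03 -3.089e+00] F [-0.1  0.1 -2.1] open 0.654
roll -6.291 then cm x,y,z [-12.05  12.39   0.23]
```

```bash
python3 - <<'E'
from h import *
z=np.load('s3.npz');im,d=z['im'],z['d'];P=cams.camera_params('scene');X=cloud(d,P)
hsv=cv2.cvtColor(im,cv2.COLOR_RGB2HSV);H,Sa,V=[hsv[...,i].astype(int) for i in range(3)]
m=(H>3)&(H<22)&(Sa>60)&(X[...,2]>150)&(X[...,2]<260)&(X[...,0]>380)&(X[...,0]<640)&(abs(X[...,1]+225)<20)&(d>0)
l,lab,st,_=cv2.connectedComponentsWithStats(m.astype(np.uint8))
for i in range(1,l):
    if st[i,4]>20:
        p=X[lab==i];c=p.mean(0);v=np.linalg.svd(p-c)[2][0];v*=np.sign(v[0]);print(st[i],c.round(1),v.round(3),p.min(0).round(),p.max(0).round())
E
```

```text
[177 119  25  44 237] [ 526.3 -224.2  217.9] [ 0.928  0.054 -0.369] [ 462. -234.  192.] [ 576. -216.  244.]
```

drive_tool(
  deltas=[
    [0,1.5,1.0,0],
    [0,2.2,1.5,0],
    [0,2.2,1.5,0],
    [0,2.2,1.5,0],
    [-1,2.2,1.5,0],
    [-2,1.5,1.0,0],
    [-2,0.5,0.4,0],
    [-2,0,0,0],
    [-2,0,0,0],
    [-1,0,0,0],
    [0,0,0,0],
  ],
)

```text
clock: 8.1
eef_pos: [542.4, -101.7, 159.0]
tcp_rot: [-3.141, 0.001, -3.086]
contact_force: [-0.3, -0.0, -0.5]
opening: 0.649
```

```bash
python3 - <<'E'
from h import *
go(569,-99,158,-np.pi+0.061)
E
```

```text
clock 8.1 pos [ 542.4 -101.7  159. ] rot [-3.141e+00  1.000e-03 -3.086e+00] F [-0.3 -0.  -0.5] open 0.649
roll -0.006 then cm x,y,z [-2.68  0.11  0.1 ]
```

drive_tool(
  deltas=[
    [-0.7,0.1,0,0],
    [-1,0,0,0],
    [-0.8,0,0,0],
    [0,0,0,0],
    [0,0,0,0],
  ],
)

```text
clock: 8.52
eef_pos: [565.6, -99.4, 159.3]
tcp_rot: [-3.142, 0.0, -3.085]
contact_force: [-0.1, -0.5, -1.4]
opening: 0.654
```

```bash
python3 - <<'E'
from h import *
im,d,P=grab('scene'); np.savez('s4.npz',im=im,d=d)
save('g3.png',cv2.resize(im[90:280,120:330],(620,560),interpolation=cv2.INTER_CUBIC))
go(569,-99,158,-np.pi+0.061)
E
```

```text
clock 8.57 pos [565.2 -99.4 159.2] rot [ 3.142e+00 -1.000e-03 -3.085e+00] F [-0.1 -0.2 -1.8] open 0.648
roll -0.004 then cm x,y,z [-0.39  0.01  0.12]
```

View pics/g3.png

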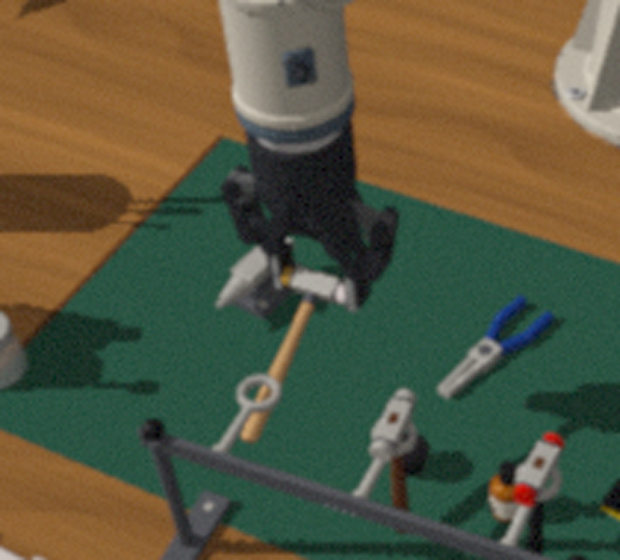

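The picture shows the handle passing under the empty ring: ring at (258,393), tip at (248,437), head between the fingers at (315,285). Now I'll lever it by rising and moving forward around the ring's edge.

drive_tool(
  deltas=[
    [-0.2,0,-0.8,0],
    [-0.2,0,-1.3,0],
    [-0.3,0,-1.4,0],
    [-0.55,0,-0.7,0],
    [-0.55,0,-0.7,0],
    [-0.7,0,-0.55,0],
    [-0.7,0,-0.55,0],
    [0,0,0,0],
  ],
)

```text
clock: 9.23
eef_pos: [599.2, -97.5, 220.3]
tcp_rot: [-3.141, 0.002, -3.084]
contact_force: [-1.0, -0.0, -1.2]
opening: 0.649
```

drive_tool(
  deltas=[
    [-0.75,0,-0.45,0],
    [-0.75,0,-0.45,0],
    [-0.8,0,-0.3,0],
    [-0.8,0,-0.3,0],
    [-1.0,0,-0.15,0],
    [-1.0,0,-0.15,0],
    [0,0,0,0],
    [0,0,0,0],
  ],
)

```text
clock: 9.9
eef_pos: [649.2, -94.5, 237.1]
tcp_rot: [-3.142, 0.001, -3.084]
contact_force: [-0.6, 0.2, -2.0]
opening: 0.653
```

```bash
python3 - <<'E'
from h import *
im,d,P=grab('scene'); np.savez('s5.npz',im=im,d=d)
save('g4.png',cv2.resize(im[90:280,120:330],(620,560),interpolation=cv2.INTER_CUBIC))
go(670,-92.6,237,-np.pi+0.061)
E
```

```text
clock 9.95 pos [648.7 -94.5 237.1] rot [ 3.142  0.    -3.084] F [-0.1 -0.1 -1. ] open 0.649
roll -0.004 then cm x,y,z [-2.13  0.06  0.01]
```

View pics/g4.png

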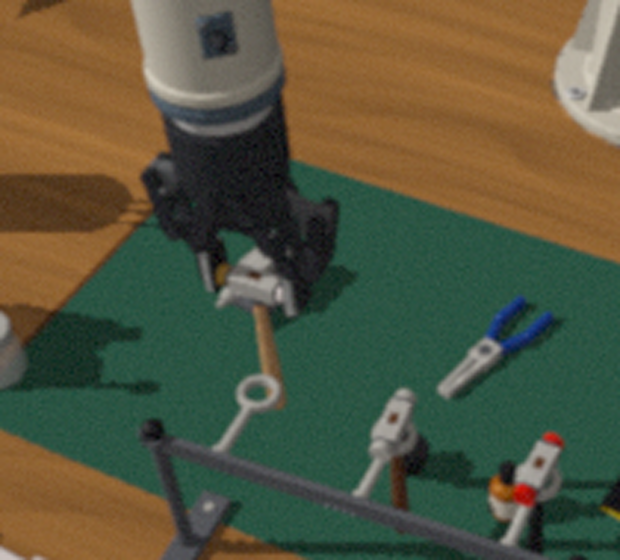

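The handle now hangs nearly upright just in front of the ring, from (258,305) to (278,405). I'll measure its tilt.

```bash
cat > hand.py <<'E'
from h import *
def handle(im,d,P,xr,yr,zr):
    X=cloud(d,P)
    hsv=cv2.cvtColor(im,cv2.COLOR_RGB2HSV);H,Sa,V=[hsv[...,i].astype(int) for i in range(3)]
    m=(H>3)&(H<22)&(Sa>60)&(d>0)
    for k,(a,b) in enumerate((xr,yr,zr)): m&=(X[...,k]>a)&(X[...,k]<b)
    l,lab,st,_=cv2.connectedComponentsWithStats(m.astype(np.uint8))
    i=1+np.argmax(st[1:,4]);p=X[lab==i]
    for _ in range(3):
        c=p.mean(0);v=np.linalg.svd(p-c)[2][0];v*=-np.sign(v[2])
        e=np.linalg.norm((p-c)-np.outer((p-c)@v,v),axis=1);p=p[e<2.5*np.median(e)+1]
    print(st[i],c.round(1),v.round(3),'tilt deg x,y',np.degrees(np.arctan2(v[:2],-v[2])).round(1),p.min(0).round(),p.max(0).round())
E
python3 - <<'E'
from hand import *
z=np.load('s5.npz');handle(z['im'],z['d'],cams.camera_params('scene'),(600,690),(-130,-60),(100,228))
im,d,P=grab('top');handle(im,d,P,(600,690),(-130,-60),(100,228))
E
```

```text
[206 193  10  36 131] [651.5 -91.6 174.3] [ 0.003  0.029 -1.   ] tilt deg x,y [0.2 1.7] [646. -98. 107.] [655. -87. 221.]Traceback (most recent call last):
  File "<stdin>", line 3, in <module>
  File "hand.py", line 8, in handle
    i=1+np.argmax(st[1:,4]);p=X[lab==i]
        ~~~~~~~~~^^^^^^^^^^
    return _wrapfunc(a, 'argmax', axis=axis, out=out, **kwds)
    return bound(*args, **kwds)
ValueError: attempt to get argmax of an empty sequence
```

drive_tool(
  deltas=[
    [0.3,0,-0.5,0],
    [0,0,-1,0],
    [0,0,-1.5,0],
    [0,0,-1.5,0],
    [0,0,-1,0],
    [0,0,-0.6,0],
    [-0.8,0,0,0],
    [-1,0,0,0],
    [-0.65,0,0,0],
    [0,0,0,0],
    [0,0,0,0],
  ],
)

```text
clock: 10.92
eef_pos: [669.9, -93.2, 296.9]
tcp_rot: [3.141, -0.002, -3.084]
contact_force: [-0.7, 0.6, -1.5]
opening: 0.652
```

```bash
python3 - <<'E'
from hand import *
im,d,P=grab('scene'); np.savez('s6.npz',im=im,d=d)
handle(im,d,P,(630,700),(-125,-65),(150,285))
go(670.5,-92.8,270,-np.pi+0.061)
E
```

```text
[197 179  12  39 199] [672.3 -90.3 222.7] [ 0.013  0.012 -1.   ] tilt deg x,y [0.7 0.7] [666. -97. 165.] [677. -85. 281.]
clock 10.97 pos [669.6 -93.2 297.1] rot [ 3.141e+00 -2.000e-03 -3.084e+00] F [-0.2 -0.2 -1.3] open 0.648
roll -0.004 then cm x,y,z [-0.09  0.04  2.71]
```

drive_tool(
  deltas=[
    [-0.1,-0.06,0.3,0],
    [0,0,0.6,0],
    [0,0,0.8,0],
    [0,0,0.8,0],
    [0,0,0.8,0],
    [0,0,0.6,0],
    [0,0,0.4,0],
    [0,0,0,0],
  ],
)

```text
clock: 11.63
eef_pos: [670.3, -93.8, 253.9]
tcp_rot: [3.141, -0.002, -3.084]
contact_force: [-0.3, 0.4, -1.5]
opening: 0.647
```

```bash
python3 - <<'E'
from hand import *
im,d,P=grab('scene'); np.savez('s7.npz',im=im,d=d)
handle(im,d,P,(630,700),(-125,-65),(150,247))
save('g5.png',cv2.resize(im[120:270,140:290],(560,560),interpolation=cv2.INTER_CUBIC))
go(670.5,-92.8,152,-np.pi+0.061)
E
```

```text
[200 194  10  29 135] [672.8 -91.  190.3] [ 0.012  0.014 -1.   ] tilt deg x,y [0.7 0.8] [667. -97. 150.] [677. -87. 238.]
clock 11.68 pos [670.6 -93.9 254.7] rot [ 3.141e+00 -1.000e-03 -3.084e+00] F [ 0.3  0.4 -0.8] open 0.648
roll -0.004 then cm x,y,z [ 0.    0.11 10.27]
```

View pics/g5.png

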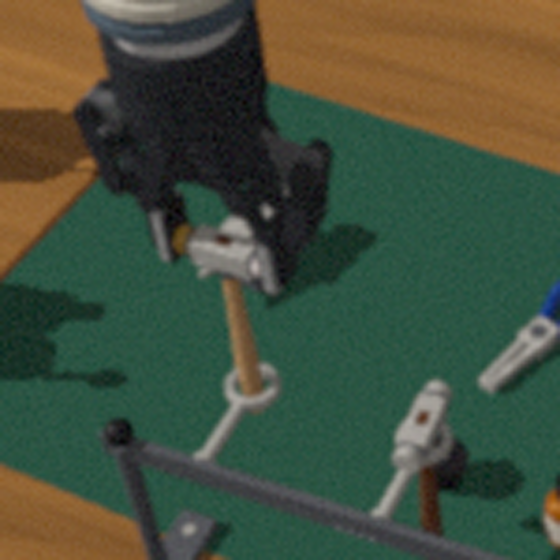

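The handle tip is inside the ring at (250,385), with no contact force. Continuing down.

drive_tool(
  deltas=[
    [0,0.12,0.4,0],
    [0,0,1,0],
    [0,0,1.2,0],
    [0,0,1.4,0],
    [0,0,1.4,0],
    [0,0,1.4,0],
    [0,0,1.2,0],
    [0,0,0.9,0],
    [0,0,0.6,0],
    [0,0,0.4,0],
    [0,0,0,0],
    [0,0,0,0],
  ],
)

```text
clock: 12.68
eef_pos: [671.0, -92.7, 156.6]
tcp_rot: [-3.142, 0.0, -3.084]
contact_force: [0.1, 0.9, -1.1]
opening: 0.65
```

```bash
python3 - <<'E'
from hand import *
go(670.5,-92.8,152,-np.pi+0.061)
E
```

```text
clock 12.68 pos [671.  -92.7 156.6] rot [-3.142  0.    -3.084] F [ 0.1  0.9 -1.1] open 0.65
roll -0.004 then cm x,y,z [ 0.05 -0.    0.46]
```

drive_tool(
  deltas=[
    [0,0,0.15,0],
    [0,0,0.15,0],
    [0,0,0.1,0],
    [0,0,0,0],
    [0,0,0,0],
    [0,0,0,0],
  ],
)

```text
clock: 13.18
eef_pos: [671.4, -92.8, 154.4]
tcp_rot: [-3.141, 0.002, -3.084]
contact_force: [-3.9, 0.1, 9.9]
opening: 0.653
```

drive_tool(
  deltas=[
    [0,0,-0.1,0],
    [0,0,0,0],
    [0,0,0,0],
  ],
)

```text
clock: 13.43
eef_pos: [671.3, -92.8, 154.4]
tcp_rot: [-3.141, 0.002, -3.084]
contact_force: [-1.2, -0.2, 6.5]
opening: 0.65
```

drive_tool(
  deltas=[
    [0,0,0,0],
    [0,0,0,0],
    [0,0,0,0],
    [0,0,0,0],
    [0,0,0,0],
    [0,0,0,0],
  ],
  jaw=0.1,
)

```text
clock: 13.93
eef_pos: [670.7, -92.7, 153.1]
tcp_rot: [3.142, -0.0, -3.084]
contact_force: [0.2, -0.1, 0.0]
opening: 0.901
```

drive_tool(
  deltas=[
    [0,0,-0.3,0],
    [0,0,-0.8,0],
    [0,0,-1.5,0],
    [0,0,-2,0],
    [0,0,-2.5,0],
    [2,0,-2,0],
    [3,0,0,0],
    [3,0,0,0],
    [3,0,0,0],
    [3,0,0,0],
    [2,0,0,0],
    [0,0,0,0],
  ],
)

```text
clock: 14.93
eef_pos: [507.4, -101.9, 244.9]
tcp_rot: [3.141, -0.002, -3.085]
contact_force: [1.0, 1.1, -0.8]
opening: 0.901
```

```bash
python3 - <<'E'
from hand import *
im,d,P=grab('scene'); im2,d2,P2=grab('top');np.savez('s8.npz',im=im,d=d,im2=im2,d2=d2)
handle(im,d,P,(630,700),(-125,-65),(20,136))
a=cv2.resize(im[140:290,130:280],(400,400),interpolation=cv2.INTER_CUBIC)
b=cv2.resize(im2[110:260,240:390],(400,400),interpolation=cv2.INTER_CUBIC)
save('g6.png',np.hstack([a,b]))
X=cloud(d,P)
m=(X[...,2]>146)&(X[...,2]<175)&(abs(X[...,0]-670)<40)&(abs(X[...,1]+92)<40)&(d>0);p=X[m]
print('head',len(p),p.mean(0).round(1),p.min(0).round(1),p.max(0).round(1),np.percentile(p[:,2],[50,90]).round(1))
go(456.2,-8.7,100,np.pi-0.25-2*np.pi)
E
```

```text
[207 230   8  19  87] [673.9 -89.9  89.2] [ 0.011  0.028 -1.   ] tilt deg x,y [0.7 1.6] [669. -97.  55.] [679. -86. 124.]
head 255 [675.5 -90.2 157.9] [ 661.3 -119.9  146.1] [709.6 -64.  166.1] [160.2 163.7]
clock 15.03 pos [ 511.2 -102.   245.4] rot [-3.141e+00  2.000e-03 -3.085e+00] F [-0.3 -0.8  0.1] open 0.903
roll 0.307 then cm x,y,z [ 7.64  7.68 14.54]
```

View pics/g6.png

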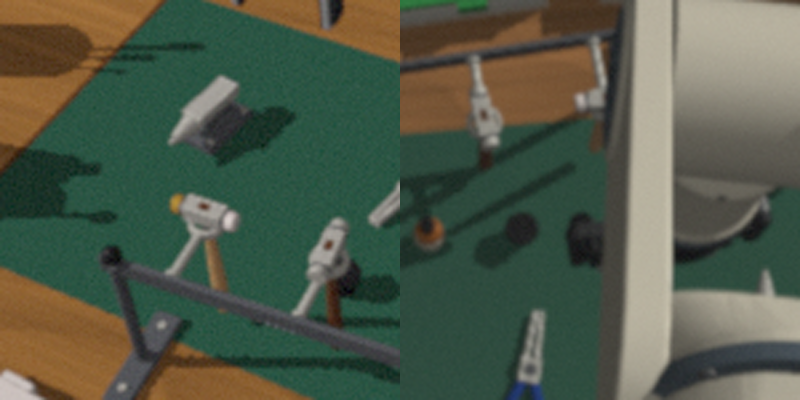

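The hammer hangs by its head in the empty ring: in the left panel the head runs from brass (178,203) to white (230,222), with the handle straight down below. Now the pliers.

drive_tool(
  deltas=[
    [0,0,0,0.102],
    [0,0,0,0.102],
    [0,0,0,0.103],
    [1.5,1.5,1.5,0],
    [2,2,3,0],
    [2,2,3,0],
    [1.6,1.6,3,0],
    [0.5,0.5,3,0],
    [0,0,1,0],
    [0,0,0,0],
    [0,0,0,0],
  ],
  jaw=0.3,
)

```text
clock: 15.95
eef_pos: [457.8, -9.7, 99.8]
tcp_rot: [3.142, 0.0, 2.892]
contact_force: [0.9, 1.3, 0.4]
opening: 0.703
```

```bash
python3 - <<'E'
from hand import *
go(456.2,-8.7,40,np.pi-0.25-2*np.pi)
E
```

```text
clock 15.95 pos [457.8  -9.7  99.8] rot [3.142 0.    2.892] F [0.9 1.3 0.4] open 0.703
roll 6.284 then cm x,y,z [0.18 0.06 5.98]
```

drive_tool(
  deltas=[
    [0.15,0.06,1,0],
    [0,0,2,0],
    [0,0,1.8,0],
    [0,0,1.2,0],
    [0,0,0.5,0],
    [0,0,0,0],
    [0,0,0,0],
    [0,0,0,0],
  ],
)

```text
clock: 16.62
eef_pos: [456.2, -8.8, 35.5]
tcp_rot: [3.141, 0.002, 2.891]
contact_force: [-0.8, -1.2, 0.6]
opening: 0.696
```

```bash
python3 - <<'E'
from hand import *
go(456.2,-8.7,19.5,np.pi-0.25)
E
```

```text
clock 16.62 pos [456.2  -8.8  35.5] rot [3.141e+00 2.000e-03 2.891e+00] F [-0.8 -1.2  0.6] open 0.696
roll -0.0 then cm x,y,z [-0.    0.01  1.6 ]
```

drive_tool(
  deltas=[
    [0,0,0.5,0],
    [0,0,0.6,0],
    [0,0,0.5,0],
    [0,0,0,0],
    [0,0,0,0],
  ],
)

```text
clock: 17.03
eef_pos: [454.4, -8.4, 17.8]
tcp_rot: [-3.141, -0.001, 2.892]
contact_force: [-1.2, -0.4, 0.2]
opening: 0.698
```

drive_tool(
  deltas=[
    [0,0,0,0],
    [0,0,0,0],
    [0,0,0,0],
    [0,0,0,0],
    [0,0,0,0],
    [0,0,0,0],
    [0,0,0,0],
    [0,0,0,0],
    [0,0,0,0],
    [0,0,0,0],
  ],
  jaw=1,
  force=40,
)

```text
clock: 17.87
eef_pos: [455.0, -8.5, 18.5]
tcp_rot: [3.142, 0.0, 2.892]
contact_force: [-0.6, 1.1, 5.0]
opening: 0.225
```

drive_tool(
  deltas=[
    [0,0,-0.4,0],
    [0,0,-1,0],
    [0,0,-1.5,0],
    [0,0,-2,0],
    [0,0,-1.5,0],
    [0,0,-0.5,-0.035],
    [0,0,0,-0.034],
    [0,0,0,0],
    [0,0,0,0],
  ],
)

```text
clock: 18.62
eef_pos: [454.8, -8.5, 87.8]
tcp_rot: [3.142, 0.0, 2.96]
contact_force: [-0.1, -0.0, -0.6]
opening: 0.222
```

```bash
python3 - <<'E'
from hand import *
go(496.1,211.6,85,np.pi-0.1806)
E
```

```text
clock 18.62 pos [454.8  -8.5  87.8] rot [3.142 0.    2.96 ] F [-0.1 -0.  -0.6] open 0.222
roll -0.001 then cm x,y,z [-0.11 22.39  0.28]
```

drive_tool(
  deltas=[
    [0,1.4,0,0],
    [0,2.5,0,0],
    [0,3,0,0],
    [0,3,0,0],
    [0,3,0,0],
    [0,3,0,0],
    [0,3,0,0],
    [0,2.2,0,0],
    [-0.1,1.3,0,0],
    [0,0,0,0],
    [0,0,0,0],
    [0,0,0,0],
  ],
)

```text
clock: 19.62
eef_pos: [495.5, 210.6, 87.0]
tcp_rot: [-3.141, -0.001, 2.96]
contact_force: [0.2, 0.1, -1.4]
opening: 0.224
```

```bash
python3 - <<'E'
from hand import *
im,d,P=grab('scene'); im2,d2,P2=grab('top');np.savez('s9.npz',im=im,d=d,im2=im2,d2=d2)
a=cv2.resize(im[180:300,310:430],(400,400),interpolation=cv2.INTER_CUBIC)
b=cv2.resize(im2[190:300,140:250],(400,400),interpolation=cv2.INTER_CUBIC)
save('g7.png',np.hstack([a,b]))
X=cloud(d2,P2)
m=(X[...,2]>58)&(X[...,2]<90)&(X[...,0]>390)&(X[...,0]<580)&(abs(X[...,1]-212)<60)&(d2>0)
hsv=cv2.cvtColor(im2,cv2.COLOR_RGB2HSV);H,Sa=hsv[...,0],hsv[...,1]
bl=m&(H>100)&(H<130)&(Sa>100);print('blue',bl.sum(),X[bl].mean(0).round(1) if bl.any() else '')
go(496.1,211.6,35,np.pi-0.1806)
E
```

```text
blue 0 
clock 19.72 pos [495.7 210.4  87.1] rot [-3.141e+00 -1.000e-03  2.959e+00] F [-1.2  1.2 -0.1] open 0.221
roll -0.002 then cm x,y,z [-0.02  0.13  5.21]
```

View pics/g7.png

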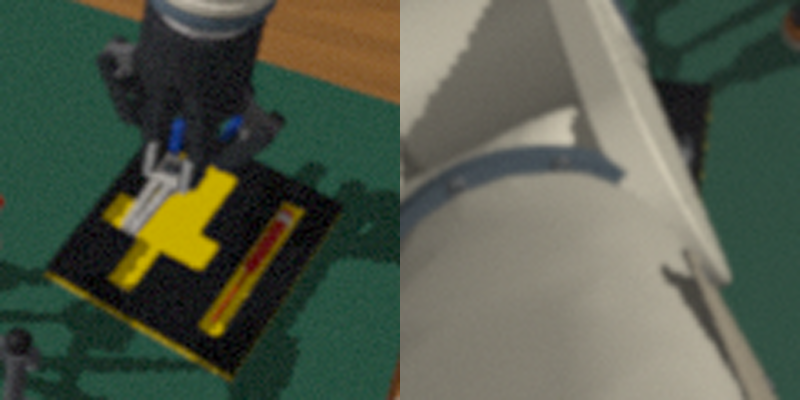

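The scene panel shows the pliers held over the cutout, nose at (130,228) in the panel, parallel to the yellow slot. The arm hides the top view. I'll go lower and check the nose against the slot in the scene camera.

drive_tool(
  deltas=[
    [0,0.12,0.6,0],
    [0,0,1.2,0],
    [0,0,1.3,0],
    [0,0,1.2,0],
    [0,0,0.6,0],
    [0,0,0.2,0],
    [0,0,0,0],
    [0,0,0,0],
    [0,0,0,0],
  ],
)

```text
clock: 20.47
eef_pos: [496.7, 213.0, 36.7]
tcp_rot: [3.141, 0.001, 2.961]
contact_force: [-0.2, 0.3, -0.5]
opening: 0.221
```

```bash
python3 - <<'E'
from hand import *
im,d,P=grab('scene'); np.savez('s10.npz',im=im,d=d)
X=cloud(d,P)
# nose jaws: steel pixels, top at z~ TCP-18.5+12
s=r.sense();zt=s['eef_pos'][2]-18.5+10
hsv=cv2.cvtColor(im,cv2.COLOR_RGB2HSV);H,Sa,V=[hsv[...,i].astype(int) for i in range(3)]
m=(Sa<70)&(V>110)&(X[...,0]>500)&(X[...,0]<570)&(X[...,1]>180)&(X[...,1]<235)&(X[...,2]>18)&(X[...,2]<45)&(d>0)
uv=np.argwhere(m)[:,::-1].astype(float);Q=onplane(uv,P,zt)[:,:2]
a=-0.1806;ex=np.array([np.cos(a),np.sin(a)]);ey=np.array([-ex[1],ex[0]])
R0=np.array([497.3,211.4]);s_=(Q-R0)@ex;t=(Q-R0)@ey
print('nose n',len(Q),'s',s_.min().round(1),s_.max().round(1))
for k in range(15,65,8):
    q=(s_>=k)&(s_<k+8)
    if q.any(): print(k,q.sum(),t[q].min().round(1),t[q].max().round(1))
z=np.load('scene0.npz');im0,d0=z['im'],z['d'];hsv=cv2.cvtColor(im0,cv2.COLOR_RGB2HSV);H,Sa,V=[hsv[...,i].astype(int) for i in range(3)]
X0=cloud(d0,P);m=(H>18)&(H<36)&(Sa>120)&(V>60)&(abs(X0[...,0]-490)<90)&(X0[...,1]>150)&(X0[...,1]<262)
uv=np.argwhere(m)[:,::-1].astype(float)
for zz in(5,14):
    Q=onplane(uv,P,zz)[:,:2];s_=(Q-R0)@ex;t=(Q-R0)@ey
    print('plane',zz,'s',s_.min().round(1),s_.max().round(1))
    for lo,hi in((-70,-30),(-8,8),(25,55)):
        q=(s_>lo)&(s_<hi);print('  ',lo,hi,[np.percentile(t[q],p).round(1) for p in(2,98)])
save('g8.png',cv2.resize(im[190:290,320:430],(770,700),interpolation=cv2.INTER_CUBIC)[:600])
go(496.1,211.6,23.5,np.pi-0.1806)
E
```

```text
nose n 145 s -0.4 61.2
15 14 -5.0 10.1
23 17 -5.9 9.1
31 16 -4.9 8.1
39 15 -3.9 8.1
47 17 -4.8 7.7
55 10 -3.8 6.7
plane 5 s -84.4 79.6
   -70 -30 [np.float64(-25.7), np.float64(23.2)]
   -8 8 [np.float64(-42.5), np.float64(39.5)]
   25 55 [np.float64(-11.4), np.float64(8.0)]
plane 14 s -77.2 85.2
   -70 -30 [np.float64(-23.2), np.float64(25.3)]
   -8 8 [np.float64(-39.4), np.float64(41.6)]
   25 55 [np.float64(-8.9), np.float64(10.7)]
clock 20.52 pos [496.7 213.   36.8] rot [3.141e+00 1.000e-03 2.961e+00] F [ 0.1 -0.3 -1.9] open 0.219
roll -0.0 then cm x,y,z [ 0.04 -0.15  1.33]
```

View pics/g8.png

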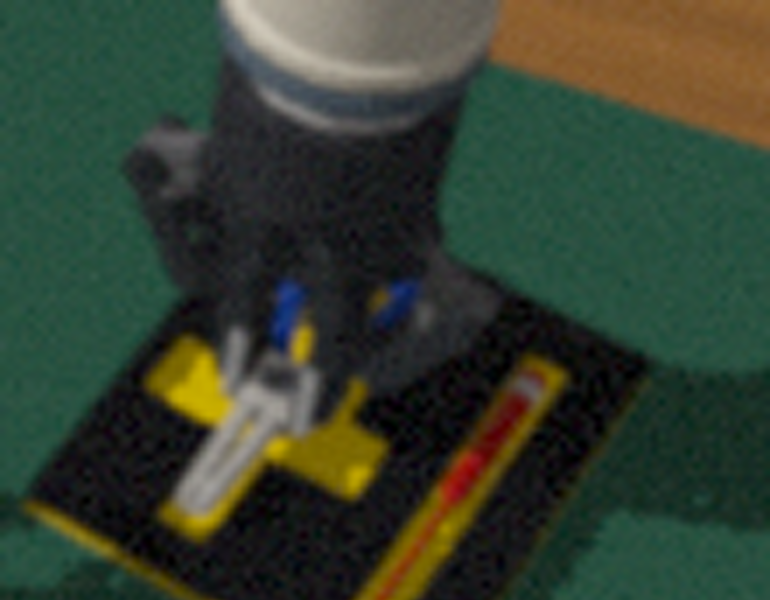

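The nose sits over its slot with the yellow slot end showing past it at (190,525). It's about 1.7 mm toward the screwdriver side, so I'll shift and descend slowly.

drive_tool(
  deltas=[
    [0,-0.09,0,0],
    [0,-0.08,0,0],
    [0,0,0,0],
    [0,0,0.2,0],
    [0,0,0.2,0],
    [0,0,0.2,0],
    [0,0,0.1,0],
    [0,0,0,0],
    [0,0,0,0],
    [0,0,0,0],
  ],
)

```text
clock: 21.35
eef_pos: [496.0, 211.2, 29.3]
tcp_rot: [-3.142, -0.0, 2.961]
contact_force: [-0.8, 0.3, -0.3]
opening: 0.223
```

It's 3 mm inside the cutout with no contact force. Going down to the floor.

drive_tool(
  deltas=[
    [0,0,0.15,0],
    [0,0,0.15,0],
    [0,0,0.1,0],
    [0,0,0.1,0],
    [0,0,0,0],
    [0,0,0,0],
    [0,0,0,0],
  ],
)

```text
clock: 21.93
eef_pos: [496.1, 211.2, 24.3]
tcp_rot: [3.142, 0.0, 2.961]
contact_force: [0.3, 0.5, 0.5]
opening: 0.221
```

drive_tool(
  deltas=[
    [0,0,0.06,0],
    [0,0,0,0],
    [0,0,0,0],
    [0,0,0,0],
  ],
)

```text
clock: 22.27
eef_pos: [496.1, 211.2, 23.7]
tcp_rot: [3.141, 0.0, 2.961]
contact_force: [-0.5, -1.0, -0.4]
opening: 0.224
```

drive_tool(
  deltas=[
    [0,0,0,0],
    [0,0,0,0],
    [0,0,0,0],
    [0,0,0,0],
    [0,0,0,0],
  ],
  jaw=0.66,
)

```text
clock: 22.68
eef_pos: [496.0, 211.2, 23.7]
tcp_rot: [3.142, 0.0, 2.961]
contact_force: [0.4, 0.0, -0.1]
opening: 0.34
```

drive_tool(
  deltas=[
    [0,0,-0.3,0],
    [0,0,-0.6,0],
    [0,0,-1,0],
    [0,0,-1.5,0],
    [0,0,-2.5,0],
    [0,0,-3,0],
    [0,0,-3,0],
    [0,0,-3,0],
    [0,0,-3,0],
    [0,-2,-2,0],
    [0,-3,0,0],
    [0,-3,0,0],
  ],
)

```text
clock: 23.68
eef_pos: [482.3, 132.4, 225.4]
tcp_rot: [3.14, 0.004, 2.963]
contact_force: [0.6, -0.6, -1.5]
opening: 0.339
```

drive_tool(
  deltas=[
    [0,-3,0,0],
    [0,-3,0,0],
    [0,-3,0,0],
    [0,-3,0,0],
    [0,-3,0,0],
    [0,-3,0,0],
    [0,-3,0,0],
    [0,-3,0,0],
    [0,-2,0,0],
    [0,-1,0,0],
    [0,0,0,0],
    [0,0,0,0],
  ],
)

```text
clock: 24.68
eef_pos: [433.1, -132.9, 223.1]
tcp_rot: [3.141, 0.0, 2.959]
contact_force: [0.8, 0.0, -0.1]
opening: 0.338
```

```bash
python3 - <<'E'
from hand import *
im,d,P=grab('scene'); im2,d2,P2=grab('top')
z0=np.load('scene0.npz');t0=np.load('top0.npz')
for n,i,dd,PP in(('scene',im,d,P),('top',im2,d2,P2)):
    X=cloud(dd,PP);hsv=cv2.cvtColor(i,cv2.COLOR_RGB2HSV);H,Sa,V=[hsv[...,k].astype(int) for k in range(3)]
    roi=(abs(X[...,0]-490)<95)&(abs(X[...,1]-212)<60)&(X[...,2]<60)&(d>0)
    b=roi&(H>100)&(H<130)&(Sa>100);st=roi&(Sa<60)&(V>120)
    for k,m in(('blue',b),('steel',st)):
        p=X[m];print(n,k,m.sum(),p.mean(0).round(1) if len(p) else '', np.percentile(p[:,2],[5,50,95]).round(1) if len(p) else '')
    for nm,(x,y) in dict(oil=(594,77),loupe=(592,12),jar=(655,-396),red=(655,126),steel=(662,16)).items():
        D0=(z0 if n=='scene' else t0);X0=cloud(D0['d'],PP)
        f=lambda Y:Y[(abs(Y[...,0]-x)<45)&(abs(Y[...,1]-y)<35)&(Y[...,2]>12)]
        a,c=f(X0),f(X);print('  ',nm,a.mean(0).round(1),c.mean(0).round(1) if len(c) else None)
a=cv2.resize(im[140:310,150:430],(690,420),interpolation=cv2.INTER_CUBIC)
b=cv2.resize(im2[200:290,140:240],(200,180),interpolation=cv2.INTER_CUBIC)
c=np.zeros((600,690,3),np.uint8);c[:420]=a;c[420:,:200]=b;b2=cv2.resize(im2[120:210,130:440],(480,140));c[440:580,205:685]=b2
save('g9.png',c)
go(496.1,211.6,23.5,np.pi-0.1806)
E
```

```text
scene blue 178 [466.5 218.6  16.3] [12.3 16.3 20.2]
scene steel 154 [516.9 208.3  16.9] [13.  17.1 20.9]
   oil [604.9  79.4  38.2] [605.   79.5  39. ]
   loupe [598.5  -3.6  38.1] [598.7  -3.3  38.1]
   jar [ 661.1 -390.7   42.9] [ 661.2 -390.7   42.7]
   red [660.9 129.5 139.2] [660.8 129.5 139.1]
   steel [668.3  20.4 138.7] [668.3  20.4 139.1]
top blue 109 [455.  216.7  15.6] [12.1 15.7 19. ]
top steel 157 [518.4 206.7  14.5] [ 4.7 15.2 18.8]
   oil [593.2  76.6  38.8] [593.2  76.7  39.6]
   loupe [597.7  -8.3  42.6] [597.9  -8.5  42.5]
   jar [ 651.1 -393.2   45.2] [ 651.  -393.2   44.9]
   red [654.8 125.6 141.3] [654.4 125.6 141.2]
   steel [662.7  17.1 141.7] [662.5  17.1 141.9]
clock 24.78 pos [ 433.3 -132.1  222.9] rot [3.141 0.    2.961] F [ 0.6 -0.  -0.5] open 0.338
roll 0.0 then cm x,y,z [-1.000e-02  3.494e+01  1.994e+01]
```

View pics/g9.png

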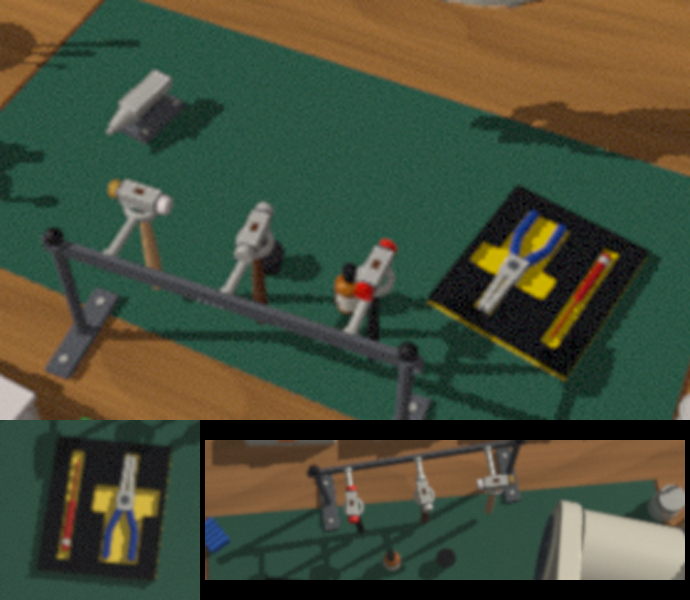

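The last picture shows the hammer hanging in its ring (head at (138,192), handle down) and the pliers flat in their cutout (joint at (515,265)). The blue handles now sit about 5 mm higher than on the bench, which matches the cutout floor. The bystanders I measured moved less than 1 mm, and the robot is clear. Handing in.

```bash
python3 - <<'E'
from rig import job
print(job.sign_off())
E
```

```text
the job is handed in; nothing more can be done
None
```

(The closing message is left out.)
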